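Clamp a tube in a V-block for drilling

TASK

Set the long thick tube up for drilling: take it from the timber bearers and slide it in endways under the stirrup of the drilling fixture, so that it lies in the V-block with one end past the screw's pad and the other past the V-headed jack. Then turn the knurled screw down, as many turns as it needs, until it is tight on the tube and will turn no further, and let go. Leave the other two pieces of stock, the tape measure and the block with the short upright tube where they are.

Things in the scene. Friction and masses are not known exactly. Their poses are not given: they have to be found in the camera images.
- tube_mid (a point): Centre of the tube to be clamped: bare steel, round, 32 mm across, 220 mm long, about 0.42 kg, both ends alike, its own y axis along it. It lies level in one of three notches of the bearers (which one varies), the only piece there both that thick and that long. Its middle can be gripped across from above, between the two bearers, 60 mm apart.
- tube: The same tube as a body; its origin is its centre too.
- fixture_seat (a point): The drilling fixture, fixed: a steel base plate 110 x 250 x 12 mm, V-block at one end, V-headed jack at the other. This point is over the plate's middle, 79.6 mm above the bench, on the axis of a seated tube; the tube lies along its y axis, which points to the V-block, its centre here (14 mm towards the jack to 22 mm towards the V-block is right). The tube goes in from the jack's side.
- vblock_top (a point): Middle of the V-block's top, y = 90 mm from the seat point, 2.4 mm above it. The steel block is 80 mm wide, 56 mm long (along y) and has a 90-degree V 50 mm wide. Same axes as the seat point. Between V-block and jack (135 mm apart) there is nothing above the plate but bolt heads 8 mm high.
- jack_top (a point): Middle of the V-headed jack's head, between the tips of its V, y = -80 mm from the seat point and 11.5 mm below it. The head is narrow: 24 mm across and 14 mm along y, with a 120-degree V. Same axes as the seat point.
- stirrup_mid (a point): Middle of the underside of the stirrup's bridge, 42 mm above the seat point's height, at y = 90 mm. The stirrup is a grey inverted U over the V-block, 28 mm wide along y, 102 mm over its legs and 82 mm between them; its bridge is 14 mm thick with a boss 6 mm higher, 34 mm across. The screw goes down through it. Same axes as the seat point.
- knob_mid (a point): Centre of the screw's knurled round steel head, 44 mm across and 30 mm high, on the screw's axis; it moves down with the screw but this frame does not turn. The head can be gripped across from above in any direction; the space round it is free down to the stirrup's bridge, 34 mm or more below this point. When tight, this point is 92 mm above the tube's axis.
- screw (a joint): Turn of the screw in rad: grows as the head is turned clockwise seen from above, which lowers the screw 6 mm a turn. At 0 it is fully up, its pad 12 mm above the seated tube; it starts at 1.2 to 3.2. The pad meets the seated tube at about 12.5 and the clamp tightens from there to a firm stop at about 13.8. It turns with a light drag of 0.12 N m and stays where it is left.
- clamp_pad: The screw's round pad, 26 mm across, at the lower end of the screw; its origin is the centre of its underside. It moves down with the screw and does not turn.
- rod: Bystander: a steel rod 20 mm across and 220 mm long, in another notch of the bearers; origin at its centre.
- offcut: Bystander: a steel tube 32 mm across but only 130 mm long, in another notch of the bearers; origin at its centre. The bearers are two notched timbers 226 mm long, 44 mm high and 30 mm thick; the notches are 70 mm apart.
- tape: Bystander: a tape measure, 56 x 28 x 50 mm, standing between the bearers and the fixture, nearer the robot.
- stub: Bystander: a 50 mm square steel block with a short upright tube on it, 48 mm high in all, between the bearers and the fixture, farther from the robot.
Not all that is in view belongs to the job. What is shaped like the tube but yellow is not meant.

How it is judged:
By the outcome, as a careful person would: the job done as asked, in the order asked, and still so for the second after the job is handed in, with the robot touching nothing.
It also fails if it takes over 72 s, if anything falls off the work surface, if the arm or the gripper's body presses on something with over 40 N, if the wrist force passes 120 N, or if a joint passes its speed limit or range.

ROBOT

A 6-joint arm with a two-finger parallel gripper is mounted at the origin on the work surface. World frame = base frame: x ahead of the robot, y to its left, z up, the work surface at z = 0. Lengths are in m, angles in rad, forces in N, time in s.
With the tool pointing down it reaches from about 0.275 to 1 m from the base axis. Payload 8.4 kg.
Tool frame: the origin (TCP) lies at the very end of the fingers, on their centre line; the grasp point (between the pads) lies 19 mm behind it (bot.grasp_offset is the distance from the TCP to the grasp point, in m); y points along the fingers, x is the direction in which the jaws open and shut, and the axes are right-handed (so a half turn about y gives the same grasp; the last joint's range is limited). The gripper opens to 85 mm and grips with 20 to 120 N. Pads are 22 mm wide; open, the fingers measure 114 mm over their backs; the gripper's body (76 mm by 85 mm) begins 54 mm behind the grasp point. The pads swing forward as they close: fully open they stand 13 mm farther back than shut.
Start: joints at [1.316, 0.353, 1.633, -0, 1.155, -0.002], TCP at [0.156, 0.605, 0.231] pointing down, gripper open.
Joint ranges: [-2.63, 2.63], [-0.92, 2.1], [0.06, 2.66], [-1.3, 4.44], [0, 2.69], [-3.02, 3.02]. Speed limits (rad/s): [2.22, 2.22, 2.79, 3.14, 3.14, 3.14].

INTERFACE

Orientations are given as a unit quaternion [x, y, z, w].
In Python, from station import bot gives the robot as it stands.
- The arm moves only by the shell command python3 -m creep 'ROWS' [OPENING]. ROWS is JSON, a list of rows, each a list of 4 numbers: the shift along the tool's x, y, z in units of 25 mm (1.0 is 25 mm), then the turn about the tool's y in units of 6 degrees (1.0 is 6 degrees). In form: [[dx, dy, dz, twist], ...]. A call has exactly 8 rows; each row shifts and turns the commanded pose from where the row before left it, along the tool's axes as they then stand; what a row does not reach is not made up. A row lasts 1/12 s, in which the tool goes at most 41.7 mm and 7.16 degrees, less where a joint would pass 70% of its speed; a pose out of reach is approached as far as the arm can. A call is refused whole if a number of a shift passes 1 or a number of a turn 1, either way. A call with a gripper value outside its range is refused whole. OPENING is the finger opening in mm, from 0 to 85.4, set as the call begins (- or left out, the last holds). The fingers move at their own pace and stop on an object; the grip force is fixed at half the most. Time passes only in rows, so rows that do not move let the fingers close, or fill a call up. It gives the time, the measured TCP pose, the force and the opening at its end, in the units of the state.
- bot.get_state(): the state, without advancing time (a new reading comes with each control period).
- bot.snapshot(name): name is "scene" or "side" or "wrist"; returns (picture, depth): 400x640x3 uint8, red, green, blue; 400x640 float32, m along the optical axis (not along the pixel's ray), 0 where there is no reading.
- bot.camera_info(name): a dict with "vfov" (degrees; the focal length in pixels is half the picture's height over the tangent of half this angle, whatever the lens; pixels are square), "cx", "cy" (the principal point, pixels), "rvec" (rotation vector, rad) and "tvec" (3), from world to camera coordinates, as OpenCV has them. Camera axes: x right, y down, z forward; pixel columns grow to the right and rows downward; lengths in m; the calibration is good to about 2 mm. A picture is of the moment at which its call begins: read the wrist's pose just before it. camera_info takes no time and is no camera call; for the wrist camera it gives the pose at the moment of the call.
- bot.finish_job(): hands the job in, once; it reports no verdict.
Trained networks look in the newest picture that a camera, given by its name, has taken for a name from the list of things; names that differ only in an ending like _2 or _b are one class to them, and where a whole thing is asked for, a point or a joint stands for the part that bears it (a point fixed in the world has none). Each returns a list of dicts, best first, with "score" (0 to 1); they miss things now and then, are a little off and sometimes report something else, mostly with a low value. They report only what shows in the picture. A call takes as long as a camera call. They do not tell look-alikes from the thing itself.
- bot.cut_out(name, camera): "region" (400x640 bool, what is visible of it) and "point" ([row, column] in pixels, amid what is visible of it).
- bot.place_of(name, camera): "point" ([row, column] in pixels: a listed point, or the origin of a listed thing).
The state is a dict: "t": time; "joints": joint angles; "qd": joint speeds; "tau": joint torques, N m; "tool_pos": TCP position; "tcp_rot": TCP orientation; "wrist_force": force on the tool from outside, world axes, zero at the start; "ft_torque": the same for the moment, N m; "finger_gap": opening from 0.0 (shut) to 1.0 (fully open).
Only numpy, scipy, OpenCV 4.12 (cv2) and the standard library are available. Lean on these libraries where they do the work, as an engineer would, in place of code of your own. Each camera call takes 0.05 s, during which the arm holds its last target. There are 200 camera calls.

## Working session

There is one attempt and no reset: what is moved stays moved. The work goes in short steps, Python scripts to look and compute and a shell command to move; the robot and the scene stay as the last step left them, time stands still between calls to the robot, and variables do not carry over. Pictures are saved under pics/ and viewed, about 8 in all and at most 12, crops included, and the job is handed in when it is done.

```bash
ls; mkdir -p pics; cat > h.py <<'E'
import numpy as np, cv2
from station import bot
from scipy.spatial.transform import Rotation as R
def cam(n):
    c=bot.camera_info(n); f=200/np.tan(np.radians(c['vfov'])/2)
    return f,c['cx'],c['cy'],R.from_rotvec(np.ravel(c['rvec'])).as_matrix(),np.ravel(c['tvec']),c
def ray(n,p,K=None):
    f,cx,cy,M,t,_=K or cam(n)
    d=np.array([(p[1]-cx)/f,(p[0]-cy)/f,1.]); return -M.T@t, M.T@d
def atz(n,p,z,K=None):
    o,d=ray(n,p,K); return o+d*(z-o[2])/d[2]
def cloud(n,depth,K=None):
    f,cx,cy,M,t,_=K or cam(n)
    v,u=np.mgrid[:400,:640]; P=np.stack([(u-cx)/f*depth,(v-cy)/f*depth,depth],-1)
    return (P-t)@M
def proj(n,X,K=None):
    f,cx,cy,M,t,_=K or cam(n); c=M@np.asarray(X)+t
    return np.array([cy+f*c[1]/c[2],cx+f*c[0]/c[2]])
def save(name,im): cv2.imwrite('pics/'+name,im[...,::-1])
E
python3 - <<'E'
from h import *
np.set_printoptions(precision=4,suppress=True)
s=bot.get_state();print(s)
for n in('scene','side'):
    K=cam(n);print(n,K[5])
    im,d=bot.snapshot(n);save(n+'0.png',im);np.savez('/tmp/'+n,im=im,d=d)
    P=cloud(n,d,K)
    for k in ['tube_mid','tube','rod','offcut','tape','stub','fixture_seat','vblock_top','jack_top','stirrup_mid','knob_mid','clamp_pad']:
        for r in bot.place_of(k,n)[:3]:
            p=np.array(r['point']);q=np.clip(p.round().astype(int),0,[399,639])
            print(k,round(r['score'],2),p.round(1),'surf',P[q[0],q[1]])
E
```

```text
pics
{'t': 0.0, 'joints': array([ 1.3156,  0.3537,  1.6341,  0.    ,  1.1552, -0.0024]), 'qd': array([-0.0007, -0.0002,  0.0002, -0.0005,  0.0009,  0.0013]), 'tau': array([  0.0021, -60.5237, -34.2072,   0.0002,   0.0093,  -0.    ]), 'tool_pos': array([0.1562, 0.6047, 0.2306]), 'tcp_rot': array([ 0.5593,  0.4326, -0.4334, -0.5587]), 'wrist_force': array([-0.1621,  0.2305, -0.4749]), 'ft_torque': array([ 0.0424,  0.0174, -0.078 ]), 'finger_gap': 1.0026933877546818}
scene {'vfov': 56.926600368882326, 'cx': 317.68054656092136, 'cy': 202.5618940072882, 'rvec': array([ 1.5824,  2.0858, -0.784 ]), 'tvec': array([ 0.194, -0.252,  1.516])}
tube_mid 0.83 [211.6 271.4] surf [ 0.4964 -0.2175  0.0584]
tube_mid 0.82 [162.1 236.6] surf [ 0.2745 -0.4438  0.0247]
tube 0.93 [162.1 232.5] surf [ 0.2887 -0.4561  0.0346]
tube 0.6 [208.9 269.8] surf [ 0.489  -0.2232  0.0633]
rod 0.68 [245.5 266.8] surf [ 0.616  -0.1871  0.0445]
offcut 0.9 [228.8 270.3] surf [ 0.5624 -0.1958  0.0592]
tape 0.66 [222.  336.6] surf [ 0.4329 -0.0099 -0.0036]
tape 0.38 [258.4 432.5] surf [0.589  0.2884 0.1362]
stub 0.57 [278.7
[... 1119 characters left out ...]
46]
stub 0.87 [201.3 393.9] surf [ 0.6476 -0.0421  0.0243]
fixture_seat 0.68 [ 86.9 352.4] surf [0.5586 0.2774 0.1921]
fixture_seat 0.67 [131.5 356.7] surf [0.5816 0.2636 0.0325]
vblock_top 0.56 [116.9 349. ] surf [0.5588 0.3042 0.0629]
jack_top 0.57 [152.7 354. ] surf [0.554  0.1277 0.0604]
jack_top 0.43 [117.4 347. ] surf [0.5531 0.3096 0.0592]
stirrup_mid 0.79 [107.1 349. ] surf [0.5535 0.2808 0.118 ]
stirrup_mid 0.22 [202.9 393.8] surf [ 0.6468 -0.048   0.0225]
knob_mid 0.55 [ 87.  352.3] surf [0.5586 0.2774 0.1921]
knob_mid 0.43 [200.7 394.6] surf [ 0.6518 -0.0379  0.0198]
clamp_pad 0.6 [110.2 349.9] surf [0.5569 0.2784 0.1083]
clamp_pad 0.36 [251.1 338.4] surf [ 0.4719 -0.2308  0.0554]
```

View pics/side0.png

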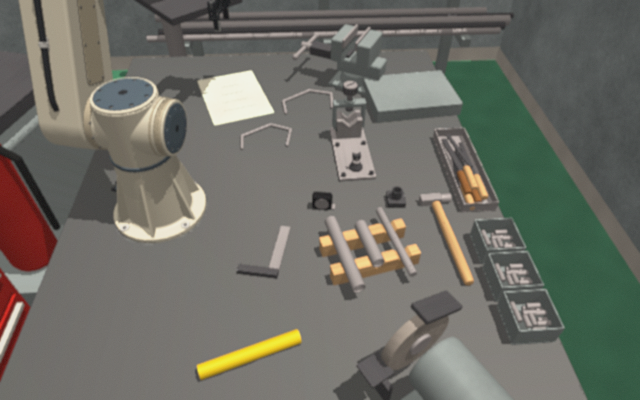

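View pics/scene0.png

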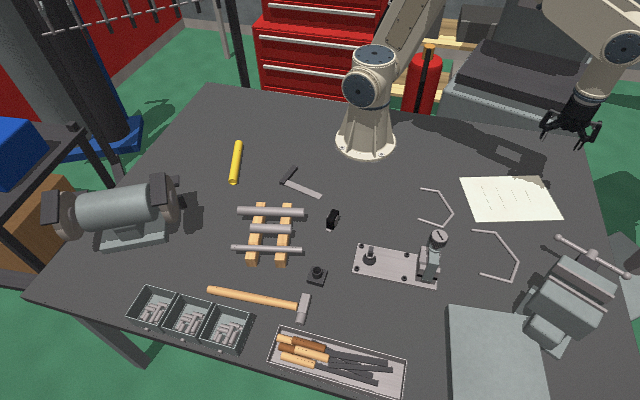

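Candidates for the tube, in scene pixels (column, row):
- Thick long piece at (270,211): chosen.
- Short offcut at (270,229).
- Thin rod at (267,247).
- Yellow tube at (236,162).
- Hammer handle at (250,295).

Next I'll fit the geometry and take a close crop.

```bash
python3 - <<'E'
from h import *
np.set_printoptions(precision=4,suppress=True)
s=bot.get_state();M=R.from_quat(s['tcp_rot']).as_matrix();print('tool axes\n',M)
ims=[]
for n in('scene','side'):
    K=cam(n);Z=np.load('/tmp/%s.npz'%n);d=Z['d'];P=cloud(n,d,K)
    for k,c in [('tube',(.487,-.225)),('offcut',(.56,-.2)),('rod',(.617,-.19)),('knob_mid',(.56,.29)),('jack_top',(.555,.13)),('stirrup_mid',(.56,.29))]:
        for r in bot.cut_out(k,n)[:3]:
            m=r['region']&(d>0);Q=P[m]
            if len(Q)<5: continue
            q=np.median(Q,0)
            if np.linalg.norm(q[:2]-c)>.05: continue
            a=np.linalg.svd(Q[:,:2]-Q[:,:2].mean(0))[2][0] if len(Q)<5000 else 0
            t=(Q[:,:2]-q[:2])@a
            print(n,k,round(r['score'],2),len(Q),'med',q,'z90',np.percentile(Q[:,2],[5,50,95]),'axis',np.degrees(np.arctan2(a[1],a[0])),'len',np.ptp(t),'mid',q[:2]+a*(t.max()+t.min())/2)
    # plate fit: z 8..16mm region
    p=P[(abs(P[...,0]-.555)<.12)&(abs(P[...,1]-.2)<.18)&(d>0)]
    h=np.histogram(p[:,2],np.arange(-.02,.05,.004));print(n,h[0])
    a,b=proj(n,[.55,-.2,.05],K),proj(n,[.56,.22,.05],K)
    for (v,u) in (a,b):
        v,u=int(v),int(u);ims.append(cv2.resize(Z['im'][max(v-45,0):v+45,u-65:u+65],(390,270),interpolation=cv2.INTER_CUBIC))
save('crop1.png',np.vstack([np.hstack(ims[:2]),np.hstack(ims[2:])]))
E
```

```text
tool axes
 [[ 0.2501  0.     -0.9682]
 [ 0.9682  0.      0.2501]
 [ 0.     -1.     -0.    ]]
scene tube 0.67 561 med [ 0.4926 -0.2257  0.0585] z90 [0.0449 0.0585 0.0645] axis 103.20601821070098 len 0.2156569119195309 mid [ 0.4917 -0.2217]
scene offcut 0.61 352 med [ 0.5573 -0.1952  0.0595] z90 [0.0484 0.0595 0.0641] axis 103.56110642051935 len 0.12502025335587374 mid [ 0.5576 -0.1965]
scene rod 0.55 490 med [ 0.6223 -0.1833  0.0452] z90 [0.0343 0.0452 0.0499] axis 103.1642514736605 len 0.2164576745993308 mid [ 0.6234 -0.1878]
scene knob_mid 0.82 267 med [0.5637 0.2885 0.1945] z90 [0.1703 0.1945 0.1978] axis 39.16485376579118 len 0.042849512043823854 mid [0.5606 0.2859]
scene [   0    0    0  118 2599 2192  132  975  821  115   63   39   28   18
   21   37   28]
side tube 0.89 1068 med [ 0.4862 -0.2474  0.0593] z90 [0.0354 0.0593 0.0641] axis -76.55178699763253 len 0.26029231595943497 mid [ 0.4773 -0.2103]
side offcut 0.74 629 med [ 0.5504 -0.2139  0.0588] z90 [0.0345 0.0588 0.0642] axis -75.50999662799195 len 0.13316320348566965 mid [ 0.5478 -0.2039]
side rod 0.66 628 med [ 0.6217 -0.2043  0.0457] z90 [0.0321 0.0457 0.05  ] axis -77.1428124768529 len 0.2634651812780371 mid [ 0.6142 -0.1713]
side knob_mid 0.77 261 med [0.5533 0.2803 0.1826] z90 [0.1099 0.1826 0.1971] axis -98.74415828354167 len 0.25557403654198113 mid [0.5704 0.3915]
side stirrup_mid 0.86 2987 med [0.5544 0.2561 0.0186] z90 [0.0069 0.0186 0.1789] axis -89.85625232929618 len 0.49715379627437944 mid [0.5542 0.3197]
side [   0    0    3  240 1937 1220  185  748  449  115   68   57   41   39
   50   47   48]
```

View pics/crop1.png

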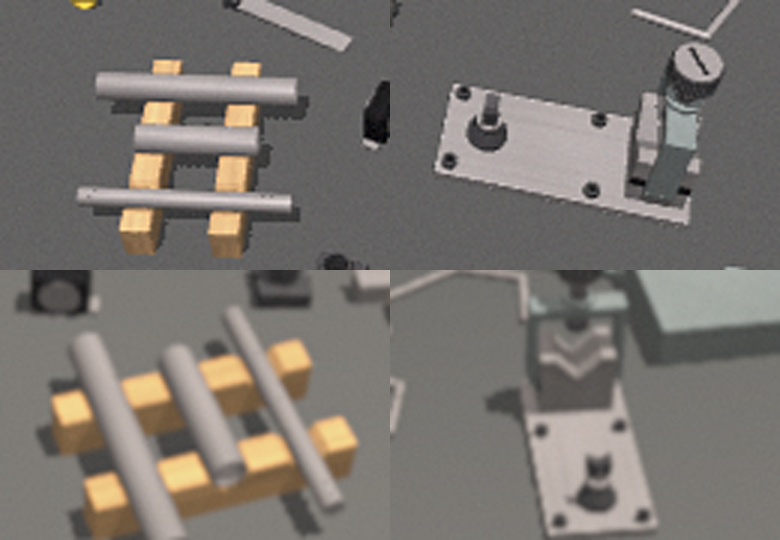

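The close crop shows the thick long tube (crop 195,88), the short offcut below it, and the thin rod below that. The choice is confirmed. Next I turn the wrist and pass by the fixture to look.

```bash
python3 -m creep '[[0,-0.2,0,1],[0,-0.2,0,1],[0,-0.2,0,1],[0,-0.2,0,1],[0,-0.2,0,1],[0,-0.2,0,1],[0,-0.2,0,1],[0,-0.2,0,1]]' 85
python3 -m creep '[[0,0,0,0.79],[0,0,0,0.79],[0,0,0,0.79],[0.3,0,-1,0],[0.3,0,-1,0],[0.3,0,-1,0],[0.3,0,-1,0],[0.3,0,-1,0]]'
python3 -m creep '[[0.3,0,-1,0],[0.3,0,-1,0],[0.3,0,-1,0],[0.3,0,-1,0],[0.3,0,-1,0],[0.3,0,-1,0],[0.3,0,-1,0],[0.3,0,-1,0]]'
python3 -m creep '[[0.3,0,-1,0],[0.3,0,-1,0],[0.3,0,-1,0],[0.3,0,-1,0],[0.3,0,-1,0],[0,0,0,0],[0,0,0,0],[0,0,0,0]]'
cat > look.py <<'E'
from h import *
import sys
np.set_printoptions(precision=4,suppress=True)
def look(name,keys):
    s=bot.get_state();print('t',s['t'],'tcp',s['tool_pos'],'j',s['joints'],'F',s['wrist_force'])
    M=R.from_quat(s['tcp_rot']).as_matrix();print('xyaw',np.degrees(np.arctan2(M[1,0],M[0,0])),'down',M[:,1])
    K=cam('wrist');im,d=bot.snapshot('wrist');save(name+'.png',im);np.savez('/tmp/'+name,im=im,d=d)
    print('cam at',-K[3].T@K[4]);P=cloud('wrist',d,K)
    for k,z in keys.items():
        for r in bot.place_of(k,'wrist')[:2]:
            p=np.array(r['point']);q=np.clip(p.round().astype(int),0,[399,639])
            print(k,round(r['score'],2),p.round(1),'surf',P[q[0],q[1]],'atz',atz('wrist',p,z,K))
    return P,d,im,K
E
python3 - <<'E'
from look import *
look('w1',dict(fixture_seat=.0796,vblock_top=.082,jack_top=.0681,knob_mid=.1827,stirrup_mid=.1216,clamp_pad=.105))
E
```

```text
t: 2.57
tool_pos: [0.1563, 0.6051, 0.2715]
tcp_rot: [0.687, 0.166, -0.166, -0.687]
wrist_force: [0.6, 0.2, 0.6]
finger_gap: 0.998
t: 3.23
tool_pos: [0.2219, 0.491, 0.2713]
tcp_rot: [-0.702, -0.082, 0.082, 0.702]
wrist_force: [0.3, -0.8, 0.2]
finger_gap: 0.993
t: 3.9
tool_pos: [0.3264, 0.3102, 0.2715]
tcp_rot: [-0.702, -0.082, 0.082, 0.702]
wrist_force: [-0.7, -0.6, 0.4]
finger_gap: 0.997
t: 4.57
tool_pos: [0.3911, 0.1984, 0.2713]
tcp_rot: [-0.702, -0.082, 0.082, 0.703]
wrist_force: [0.6, -0.5, 0.2]
finger_gap: 0.998
t 4.5667 tcp [0.3911 0.1984 0.2713] j [0.4658 0.0122 1.9624 0.0004 1.1669 0.2345] F [ 0.5874 -0.4537  0.2164]
xyaw 13.245104260767125 down [-0.0001  0.0004 -1.    ]
cam at [0.3729 0.2735 0.4149]
fixture_seat 0.93 [204.8 473.2] surf [0.5912 0.1863 0.0119] atz [0.5547 0.2012 0.0796]
vblock_top 0.88 [115.6 506.3] surf [0.522  0.2894 0.1366] atz [0.5514 0.2929 0.082 ]
jack_top 0.89 [265.8 449. ] surf [0.5623 0.1222 0.0654] atz [0.5607 0.1236 0.0681]
knob_mid 0.78 [127.7 587.8] surf [0.5418 0.2908 0.1979] atz [0.5535 0.2922 0.1827]
```

View pics/w1.png

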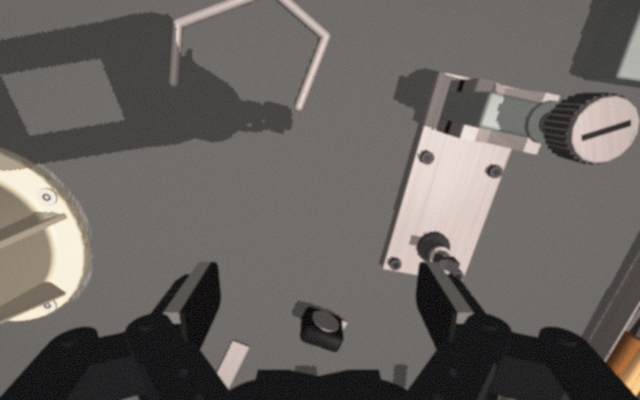

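The wrist view shows the plate (460,200), the jack (449,266) and the knob (590,130), with the knob top at z≈0.198. I'll refine the fixture pose from plate edges, then go over the tube.

```bash
python3 - <<'E'
from h import *
np.set_printoptions(precision=4,suppress=True)
for n in ('scene','side'):
    K=cam(n)
    for k,z in dict(fixture_seat=.0796,vblock_top=.082,jack_top=.0681,knob_mid=.1829,stirrup_mid=.1216,tube_mid=.0485,tube=.0485).items():
        for r in bot.place_of(k,n)[:2]: print(n,k,round(r['score'],2),atz(n,r['point'],z,K))
# plate rectangle from wrist view w1 (camera has not moved)
K=cam('wrist');Z=np.load('/tmp/w1.npz');d=Z['d'];P=cloud('wrist',d,K)
m=(P[...,2]>.0085)&(P[...,2]<.0165)&(P[...,0]>.47)&(P[...,0]<.66)&(P[...,1]>.05)&(P[...,1]<.36)&(d>0)
m=cv2.morphologyEx(m.astype(np.uint8),cv2.MORPH_OPEN,np.ones((3,3)))
Q=P[m>0][:,:2]; print(len(Q))
(c,wh,a)=cv2.minAreaRect((Q*1000).astype(np.float32));print(c,wh,a)
# left edge fit: for bins of y, min x ; bottom edge
from scipy.stats import linregress
ys=np.arange(.10,.24,.01);L=[(y+.005,np.percentile(Q[(Q[:,1]>y)&(Q[:,1]<y+.01),0],1.5)) for y in ys if ((Q[:,1]>y)&(Q[:,1]<y+.01)).sum()>30]
Rr=[(y+.005,np.percentile(Q[(Q[:,1]>y)&(Q[:,1]<y+.01),0],98.5)) for y in ys if ((Q[:,1]>y)&(Q[:,1]<y+.01)).sum()>30]
for E in(L,Rr):
    E=np.array(E);r=linregress(E[:,0],E[:,1]);print(90-np.degrees(np.arctan(r.slope)),r.intercept+r.slope*.2,r.stderr)
E
```

```text
scene fixture_seat 0.98 [0.5411 0.2084 0.0796]
scene vblock_top 0.6 [0.549  0.2909 0.082 ]
scene jack_top 0.92 [0.5545 0.1298 0.0681]
scene knob_mid 0.63 [0.5536 0.2954 0.1829]
scene stirrup_mid 0.87 [0.5528 0.2989 0.1216]
scene tube_mid 0.83 [ 0.4872 -0.2207  0.0485]
scene tube_mid 0.82 [ 0.2978 -0.4304  0.0485]
scene tube 0.93 [ 0.3017 -0.4453  0.0485]
scene tube 0.6 [ 0.4777 -0.2299  0.0485]
side fixture_seat 0.68 [0.5866 0.4535 0.0796]
side fixture_seat 0.67 [0.5706 0.2057 0.0796]
side vblock_top 0.56 [0.555  0.2786 0.082 ]
side jack_top 0.57 [0.5526 0.12   0.0681]
side jack_top 0.43 [0.5511 0.2953 0.0681]
side knob_mid 0.55 [0.5617 0.2917 0.1829]
side knob_mid 0.43 [ 0.6037 -0.1924  0.1829]
side stirrup_mid 0.79 [0.5527 0.2752 0.1216]
side stirrup_mid 0.22 [ 0.618  -0.1413  0.1216]
side tube_mid 0.66 [ 0.4812 -0.226   0.0485]
side tube_mid 0.64 [ 0.265  -0.471   0.0485]
side tube 0.57 [ 0.4827 -0.2451  0.0485]
side tube 0.57 [ 0.2657 -0.473   0.0485]
11239
(556.5305786132812, 202.28207397460938) (111.33255004882812, 249.81967163085938) 1.9447171688079834
91.77742808176808 0.5020249993158448 0.0014447131456607942
95.12274591351978 0.6064324717094118 0.027799302920370098
```

```bash
python3 -m creep '[[0,0,-1,0],[0,0,-1,0],[0,0,-1,0],[0,0,-1,0],[0,0,-1,0],[0,0,-1,0],[0,0,-1,0],[0,0,-1,0]]'
python3 -m creep '[[0,0,-1,0],[0,0,-1,0],[0,0,-1,0],[0,0,-1,0],[0,0,-1,0],[0,0,-1,0],[0,0,0,0],[0,0,0,0]]'
python3 - <<'E'
from look import *
P,d,im,K=look('w2',dict(tube_mid=.0485,tube=.0485,rod=.04,offcut=.0485))
for r in bot.cut_out('tube','wrist')[:3]:
    Q=P[r['region']&(d>0)&(P[...,2]>.04)]
    if len(Q)<50: continue
    c=Q[:,:2].mean(0);a=np.linalg.svd(Q[:,:2]-c,full_matrices=False)[2][0];n=np.array([-a[1],a[0]])
    t=(Q[:,:2]-c)@a;w=(Q[:,:2]-c)@n
    print(r['score'],len(Q),c,np.degrees(np.arctan2(a[1],a[0])),t.min(),t.max(),np.percentile(w,[.5,99.5]),'ztop',np.percentile(Q[:,2],97),'mid',c+a*(t.min()+t.max())/2+n*np.percentile(w,[.5,99.5]).mean())
E
```

```text
t: 6.28
tool_pos: [0.4373, 0.0023, 0.2714]
tcp_rot: [0.702, 0.082, -0.082, -0.702]
wrist_force: [1.2, -0.1, 1.2]
finger_gap: 1.0
t: 6.95
tool_pos: [0.4717, -0.1432, 0.2711]
tcp_rot: [-0.702, -0.081, 0.081, 0.703]
wrist_force: [0.2, -0.1, 0.0]
finger_gap: 0.996
t 6.95 tcp [ 0.4717 -0.1432  0.2711] j [-0.2979  0.1056  1.8624  0.0001  1.1741 -0.5277] F [ 0.2181 -0.0537  0.0178]
xyaw 13.165506687572778 down [-0.0004  0.0002 -1.    ]
cam at [ 0.4536 -0.0681  0.4146]
tube_mid 0.83 [236.1 312.4] surf [ 0.4817 -0.2195  0.0645] atz [ 0.4835 -0.2264  0.0485]
tube_mid 0.49 [341.2 122.6] surf [ 0.4133 -0.15    0.331 ] atz [ 0.2766 -0.4273  0.0485]
tube 0.79 [341.5 124.1] surf [ 0.4137 -0.15    0.3313] atz [ 0.2785 -0.4273  0.0485]
tube 0.69 [233.1 313.1] surf [ 0.4821 -0.216   0.0636] atz [ 0.4834 -0.2225  0.0485]
rod 0.68 [226.5 429.3] surf [ 0.6122 -0.1837  0.0471] atz [ 0.6158 -0.1865  0.04  ]
offcut 0.67 [228.3 375.9] surf [ 0.5487 -0.1942  0.0637] atz [ 0.5528 -0.2     0.0485]
offcut 0.44 [227.3 430.4] surf [ 0.6137 -0.1846  0.0471] atz [ 0.6137 -0.1845  0.0485]
0.67 4931 [ 0.4828 -0.2144] 102.98236713317888 -0.12110648136799122 0.09949985110990218 [-0.0156  0.0161] ztop 0.06503336113676761 mid [ 0.485 -0.225]
```

View pics/w2.png

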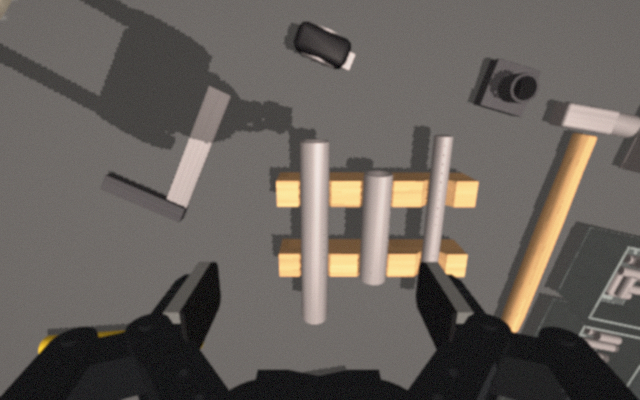

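The wrist view confirms the tube at (314,235) with the offcut and rod to its right. The plate rectangle measured 111×250 mm, which fits. Now I grasp with partly open fingers, to clear the offcut.

```bash
python3 -m creep '[[-0.06,0,-0.83,0],[-0.06,0,-0.83,0],[-0.06,0,-0.83,0],[-0.06,0,-0.83,0],[0,1,0,0],[0,1,0,0],[0,1,0,0],[0,1,0,0]]' 58
python3 -m creep '[[0,1,0,0],[0,1,0,0],[0,1,0,0],[0,1,0,0],[0,0.8,0,0],[0,0.6,0,0],[0,0.32,0,0],[0,0,0,0]]'
python3 -m creep '[[0,0,0,0],[0,0,0,0],[0,0,0,0],[0,0,0,0],[0,0,0,0],[0,0,0,0],[0,0,0,0],[0,0,0,0]]' 0
```

```text
t: 7.92
tool_pos: [0.485, -0.2241, 0.1705]
tcp_rot: [0.702, 0.082, -0.082, -0.702]
wrist_force: [0.4, -1.0, -0.2]
finger_gap: 0.676
t: 8.58
tool_pos: [0.4841, -0.2236, 0.0269]
tcp_rot: [-0.702, -0.081, 0.083, 0.703]
wrist_force: [-0.9, -0.2, -0.3]
finger_gap: 0.679
t: 9.25
tool_pos: [0.4864, -0.2247, 0.0296]
tcp_rot: [0.703, 0.083, -0.081, -0.702]
wrist_force: [2.9, 4.6, 7.6]
finger_gap: 0.357
```

```bash
python3 -m creep '[[0,-0.5,0,0],[0,-0.9,0,0],[0,-0.9,0,0],[0,-0.9,0,0],[0,-0.9,0,0],[0,-0.9,0,0],[0,-0.9,0,0],[0,-0.9,0,0]]'
python3 -m creep '[[0,0,0,0.935],[0,0,0,0.935],[0.26,0,1,0],[0.26,0,1,0],[0.26,0,1,0],[0.26,0,1,0],[0.26,0,1,0],[0.26,0,1,0]]'
python3 -m creep '[[0.26,0,1,0],[0.26,0,1,0],[0.26,0,1,0],[0.26,0,1,0],[0.26,0,1,0],[0.26,0,1,0],[0.26,0,1,0],[0,0,0,0]]'
python3 - <<'E'
from look import *
P,d,im,K=look('w3',dict(tube_mid=.21,fixture_seat=.0796,vblock_top=.082,jack_top=.0681,knob_mid=.1829,stirrup_mid=.1216,rod=.04))
f=np.isfinite(d)&(d>0)
m=(P[...,2]>.009)&(P[...,2]<.015)&(P[...,0]>.47)&(P[...,0]<.66)&(P[...,1]>.05)&(P[...,1]<.36)&f
m=cv2.morphologyEx(m.astype(np.uint8),cv2.MORPH_OPEN,np.ones((3,3)))
Q=P[m>0][:,:2];print(len(Q),cv2.minAreaRect((Q*1000).astype(np.float32)))
k=(P[...,2]>.19)&(P[...,2]<.204)&(abs(P[...,0]-.555)<.04)&(abs(P[...,1]-.29)<.04)&f
Q=P[k];print('knobtop',len(Q),cv2.minEnclosingCircle((Q[:,:2]*1000).astype(np.float32)),np.median(Q[:,2]))
for r in bot.cut_out('tube','wrist')[:3]:
    Q=P[r['region']&f]
    if len(Q)<50: continue
    c=Q[:,:2].mean(0);a=np.linalg.svd(Q[:,:2]-c,full_matrices=False)[2][0]
    t=(Q[:,:2]-c)@a;print(r['score'],len(Q),Q.mean(0),np.degrees(np.arctan2(a[1],a[0])),'ends',c+a*t.min(),c+a*t.max(),'z',np.percentile(Q[:,2],[50,97]))
E
```

```text
t: 9.92
tool_pos: [0.4839, -0.2244, 0.1992]
tcp_rot: [-0.702, -0.081, 0.082, 0.702]
wrist_force: [0.7, 0.0, -4.7]
finger_gap: 0.356
t: 10.58
tool_pos: [0.5177, -0.0722, 0.1981]
tcp_rot: [0.707, 0.012, -0.013, -0.707]
wrist_force: [0.9, -0.3, -3.5]
finger_gap: 0.355
t: 11.25
tool_pos: [0.558, 0.1068, 0.1982]
tcp_rot: [-0.707, -0.014, 0.013, 0.707]
wrist_force: [1.1, 0.1, -3.4]
finger_gap: 0.358
t 11.25 tcp [0.558  0.1068 0.1982] j [0.1858 0.2996 1.79   0.0014 1.0515 0.1469] F [ 1.0897  0.0554 -3.4107]
xyaw 2.188464735448049 down [ 0.0003  0.0013 -1.    ]
cam at [0.5545 0.1838 0.3418]
tube_mid 0.84 [289.5 317.2] surf [0.5567 0.1151 0.2337] atz [0.5573 0.1003 0.21  ]
rod 0.37 [283.3 319.9] surf [0.5578 0.1167 0.2316] atz [ 0.5634 -0.0001  0.04  ]
4851 ((557.7276000976562, 168.54791259765625), (110.21711730957031, 180.88580322265625), 1.8937606811523438)
knobtop 0 ((0.0, 0.0), 0.0) nan
0.92 31280 [0.5556 0.1536 0.2291] -88.31073807918155 ends [0.5531 0.2387] [ 0.5634 -0.108 ] z [0.231  0.2335]
  return _methods._mean(a, axis=axis, dtype=dtype,
  ret = ret.dtype.type(ret / rcount)
```

View pics/w3.png

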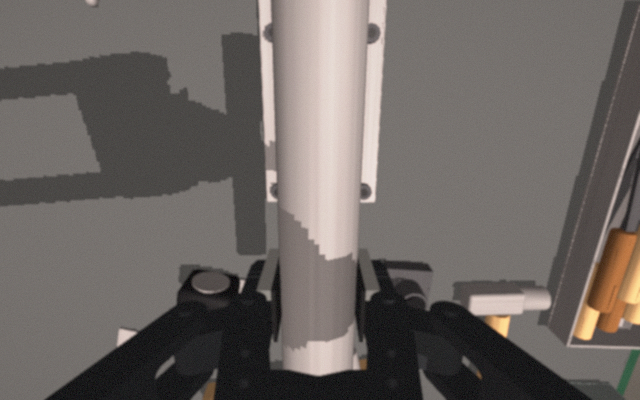

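The tube is held straight and its end is over the plate. The wrist camera sits about 77 mm towards the knob side, so I'll check whether it has a body that could hit the knob, and check the tube's tilt.

```bash
python3 - <<'E'
from h import *
np.set_printoptions(precision=4,suppress=True)
K=cam('wrist');Z=np.load('/tmp/w3.npz');d=Z['d'];P=cloud('wrist',d,K)
m=(d>0)&(P[...,2]>.225)&(P[...,2]<.24)&(abs(P[...,0]-.557)<.006)&(P[...,1]>.13)
Q=P[m];A=np.polyfit(Q[:,1],Q[:,2],1);print('tilt mm/100mm',A[0]*100,'yrange',Q[:,1].min(),Q[:,1].max())
# centreline by row edges
m=(d>0)&(P[...,2]>.216)&(P[...,2]<.24)&(abs(P[...,0]-.557)<.03)
for y in(.14,.16,.18,.2,.22):
    q=P[m&(abs(P[...,1]-y)<.004)];a,b=np.percentile(q[:,0],[1,99]);print(y,a,b,'mid-axis',(a+b)/2-(.5566-(y-.2023)*.0331))
ims=[]
for n in('scene','side'):
    K=cam(n);im,dd=bot.snapshot(n);v,u=proj(n,[.557,.17,.22],K).astype(int);print(n,v,u)
    ims.append(cv2.resize(im[max(v-75,0):max(v-75,0)+150,u-90:u+90],(396,330),interpolation=cv2.INTER_CUBIC))
save('crop2.png',np.hstack(ims))
E
```

```text
tilt mm/100mm -0.5719525585857036 yrange 0.13001263702300833 0.20511553630466603
0.14 0.5402872818598591 0.5707541481918726 mid-axis -0.0031414149741341157
0.16 0.5395487777436498 0.5702427102075117 mid-axis -0.0031043860244192034
0.18 0.5391943467697683 0.569638089202306 mid-axis -0.0029219120139628574
0.2 0.5386593397699431 0.5690442348067688 mid-axis -0.002824342711644001Traceback (most recent call last):
  File "<stdin>", line 9, in <module>
    return _quantile_unchecked(
        a, q, axis, out, overwrite_input, method, keepdims, weights)
    return _ureduce(a,
                    func=_quantile_ureduce_func,
    ...<5 lines>...
                    overwrite_input=overwrite_input,
                    method=method)
    r = func(a, **kwargs)
    result = _quantile(arr,
                       quantiles=q,
    ...<2 lines>...
                       out=out,
                       weights=wgt)
    slices_having_nans = np.isnan(arr[-1, ...])
                                  ~~~^^^^^^^^^
IndexError: index -1 is out of bounds for axis 0 with size 0
```

```bash
python3 - <<'E'
from h import *
ims=[]
for n in('scene','side'):
    K=cam(n);im,dd=bot.snapshot(n);v,u=proj(n,[.557,.17,.24],K).astype(int)
    t=max(v-75,0);ims.append(cv2.resize(im[t:t+150,u-90:u+90],(396,330),interpolation=cv2.INTER_CUBIC))
save('crop2.png',np.hstack(ims))
E
```

```text
(no output)
```

View pics/crop2.png

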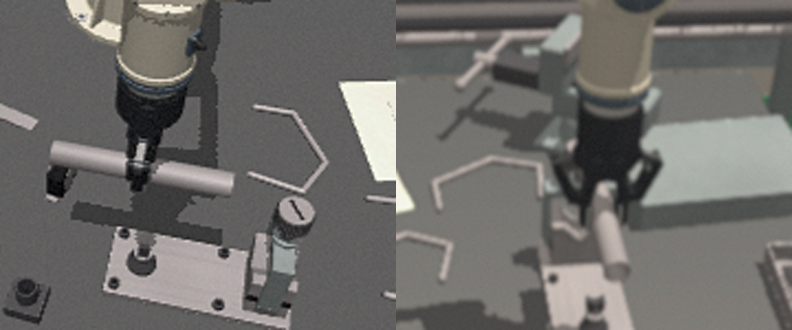

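No camera housing shows. Crop 1 has the tube level at (140,165) and the knob clear at (295,215). Next I shift 2.9 mm to the fixture axis and lower in front of the V-block.

```bash
python3 -m creep '[[0.06,0,0.71,0],[0.06,0,0.71,0],[0,0.95,0,0],[0,0.95,0,0],[0,0.95,0,0],[0,0.95,0,0],[0,0.9,0,0],[0,0.6,0,0]]'
python3 - <<'E'
from look import *
P,d,im,K=look('w4',dict(vblock_top=.082,knob_mid=.1829))
m=(d>0)&(P[...,2]>.09)&(P[...,2]<.11)&(abs(P[...,0]-.557)<.03)
for y in(.17,.18,.19,.2,.21,.22,.23,.24,.25):
    q=P[m&(abs(P[...,1]-y)<.004)]
    if len(q)<20: continue
    a,b=np.percentile(q[:,0],[1,99]);print(y,'mid-axis',(a+b)/2-(.5566-(y-.2023)*.0331),'top',np.percentile(q[:,2],95))
q=P[m];print('ymax',np.percentile(q[:,1],99.8))
E
```

```text
t: 12.47
tool_pos: [0.5584, 0.1385, 0.0637]
tcp_rot: [0.707, 0.012, -0.013, -0.707]
wrist_force: [-0.7, -0.5, -3.9]
finger_gap: 0.356
t 12.4667 tcp [0.5584 0.1385 0.0637] j [ 0.2405  0.4875  1.8642 -0.      0.7919  0.2045] F [-0.6931 -0.5348 -3.8748]
xyaw 2.0640475208179105 down [-0.0019 -0.0005 -1.    ]
cam at [0.5554 0.2157 0.2072]
knob_mid 0.42 [284.1 314.6] surf [0.5565 0.1486 0.098 ] atz [0.5556 0.2007 0.1829]
0.17 mid-axis -0.0008879114787504472 top 0.09875927204893892
0.18 mid-axis -0.0009027425758831864 top 0.09869738296935722
0.19 mid-axis -0.0008827666495415665 top 0.09867132698484064
0.2 mid-axis -0.0008972948553253035 top 0.09867229556084565
0.21 mid-axis -0.0009619583824448386 top 0.09882525861077762
0.22 mid-axis -0.0007893371475783395 top 0.09874629349174584
0.23 mid-axis -0.0008085280722525123 top 0.09876815094466466
0.24 mid-axis -0.0007173659813690669 top 0.09884547672956487
ymax 0.24086789752624946
```

View pics/w4.png

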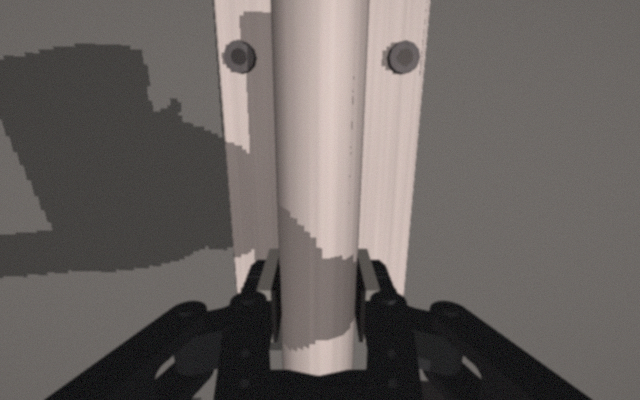

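The tube is aligned to within 1 mm, its top at 0.0988 (3 mm above seated height). Sliding it in.

```bash
python3 -m creep '[[0.03,-0.05,0.2,0],[0,0,0.4,0],[0,0,0.4,0],[0,0,0.4,0],[0,0,0.4,0],[0,0,0.4,0],[0,0,0.3,0],[0,0,0.17,0]]'
python3 -m creep '[[0,0.04,0,0],[0,0.04,0,0],[0,0.04,0,0],[0,0.03,0,0],[0,0.02,0,0],[0,0,0,0],[0,0,0,0],[0,0,0,0]]'
```

```text
t: 13.28
tool_pos: [0.5575, 0.2071, 0.0671]
tcp_rot: [-0.707, -0.013, 0.013, 0.707]
wrist_force: [0.0, -0.3, -4.8]
finger_gap: 0.359
t: 13.95
tool_pos: [0.5577, 0.2055, 0.0628]
tcp_rot: [-0.707, -0.013, 0.013, 0.707]
wrist_force: [0.3, -0.3, -3.4]
finger_gap: 0.356
```

```bash
python3 -m creep '[[0,0.03,0,0],[0,0.03,0,0],[0,0.02,0,0],[0,0.02,0,0],[0,0,0,0],[0,0,0,0],[0,0,0,0],[0,0,0,0]]'
python3 - <<'E'
from look import *
P,d,im,K=look('w5',dict(fixture_seat=.0796,tube_mid=.0796))
m=(d>0)&(P[...,2]>.085)&(P[...,2]<.11)&(abs(P[...,0]-.557)<.03)
for y in(.23,.24,.25,.26):
    q=P[m&(abs(P[...,1]-y)<.004)]
    if len(q)<20: continue
    a,b=np.percentile(q[:,0],[1,99]);print(y,'mid-axis',(a+b)/2-(.5566-(y-.2023)*.0331),'top',np.percentile(q[:,2],95))
E
```

```text
t: 14.62
tool_pos: [0.5578, 0.2056, 0.0612]
tcp_rot: [-0.707, -0.013, 0.013, 0.707]
wrist_force: [-3.6, -1.2, 7.6]
finger_gap: 0.359
t 14.6167 tcp [0.5578 0.2056 0.0612] j [ 0.3508  0.5131  1.8242 -0.0001  0.804   0.3145] F [-3.6329 -1.1604  7.5989]
xyaw 2.085649257863977 down [ 0.0003  0.     -1.    ]
cam at [0.5544 0.2828 0.2048]
tube_mid 0.74 [287.4 317.4] surf [0.5565 0.2145 0.0956] atz [0.557  0.2043 0.0796]
0.23 mid-axis 0.0012584144806254693 top 0.09458274192660225
0.24 mid-axis 0.0011767763007088927 top 0.09527516105131739
0.25 mid-axis 0.00038683616289880707 top 0.09671013414472594
0.26 mid-axis 0.0006476978554947888 top 0.09679758560285637
```

Contact is felt (+7.6 N upward) and the tube top is at seated height. Releasing and rising.

```bash
python3 -m creep '[[0,0,0,0],[0,0,0,0],[0,0,0,0],[0,0,0,0],[0,-0.3,0,0],[0,-0.6,0,0],[0,-0.9,0,0],[0,-0.9,0,0]]' 62
python3 -m creep '[[0,-0.9,0,0],[0,-0.9,0,0],[0,-0.9,0,0],[0,-0.9,-0.8,0],[0,-0.3,-0.8,0],[0,0,-0.8,0],[0,0,0,0],[0,0,0,0]]'
python3 - <<'E'
from look import *
P,d,im,K=look('w6',dict(fixture_seat=.0796,tube_mid=.0796,knob_mid=.1829,stirrup_mid=.1216,jack_top=.0681))
f=(d>0)
for lo,hi in((.188,.206),):
    k=(P[...,2]>lo)&(P[...,2]<hi)&(abs(P[...,0]-.555)<.04)&(abs(P[...,1]-.29)<.045)&f
    k=cv2.morphologyEx(k.astype(np.uint8),cv2.MORPH_OPEN,np.ones((3,3)));Q=P[k>0]
    if len(Q): print('knobtop',len(Q),cv2.minEnclosingCircle((Q[:,:2]*1000).astype(np.float32)),np.median(Q[:,2]),Q.min(0),Q.max(0))
m=f&(P[...,2]>.08)&(P[...,2]<.105)&(abs(P[...,0]-.557)<.03)
for y in np.arange(.08,.28,.02):
    q=P[m&(abs(P[...,1]-y)<.004)]
    if len(q)<20: continue
    a,b=np.percentile(q[:,0],[1,99]);print(y,'mid-axis',(a+b)/2-(.5566-(y-.2023)*.0331),'top',np.percentile(q[:,2],95))
q=P[m];print('ymin',np.percentile(q[:,1],.2))
E
```

```text
t: 15.43
tool_pos: [0.5572, 0.2055, 0.1285]
tcp_rot: [0.707, 0.012, -0.013, -0.707]
wrist_force: [-0.1, -0.5, -0.3]
finger_gap: 0.726
t: 16.1
tool_pos: [0.5599, 0.1451, 0.2259]
tcp_rot: [-0.707, -0.012, 0.012, 0.707]
wrist_force: [-0.5, 1.0, -0.1]
finger_gap: 0.725
t 16.1 tcp [0.5599 0.1451 0.2259] j [0.2508 0.286  1.7413 0.0002 1.1136 0.2162] F [-0.5397  1.0329 -0.1309]
xyaw 1.977688152895019 down [ 0.0006  0.0004 -1.    ]
cam at [0.5567 0.2222 0.3695]
tube_mid 0.79 [116.  318.4] surf [0.5573 0.2037 0.0965] atz [0.5576 0.2025 0.0796]
jack_top 0.55 [108. 314.] surf [0.554  0.2096 0.0964] atz [0.5537 0.2083 0.0681]
0.1 mid-axis -3.282466088960767e-05 top 0.096635686969583
0.12000000000000001 mid-axis -2.557844918693597e-05 top 0.09660119039069422
0.14 mid-axis -7.120649614444918e-05 top 0.096422083554562
0.16000000000000003 mid-axis -8.927619823118071e-05 top 0.09656844378553199
0.18000000000000002 mid-axis 8.198438215689663e-05 top 0.09677529223046169
0.2 mid-axis -0.0001150260556834759 top 0.0966367043315299
0.22000000000000003 mid-axis -0.0001363869727588618 top 0.09669234769456934
0.24000000000000005 mid-axis -0.00014020621530352884 top 0.09668992790236959
0.26000000000000006 mid-axis -0.0044828675579025035 top 0.09681007149614847
ymin 0.09611948507621235
```

View pics/w6.png

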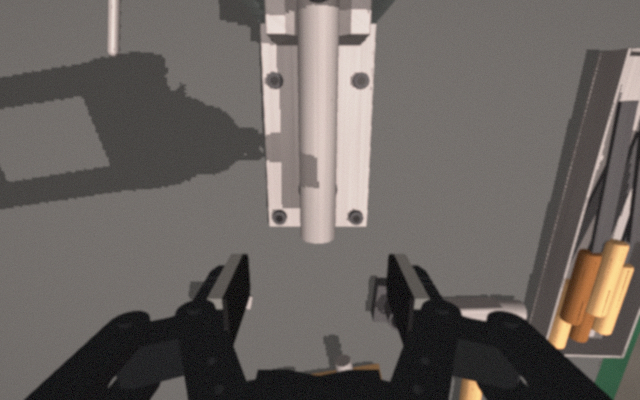

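The tube is seated: on axis to within 0.2 mm and level, its jack-side end at y=0.096, which puts the centre 4 mm towards the V-block. The picture shows it from the jack end (318,240) to under the stirrup. Next is the screw.

```bash
python3 -m creep '[[-0.01,0,0.98,0],[-0.01,0,0.98,0],[-0.01,0,0.98,0],[-0.01,0,0.98,0],[-0.01,0,0.98,0],[0,0,0.98,0],[0,0,0,0],[0,0.5,0,0]]' 66
python3 -m creep '[[0,0.6,0,0],[0,0.6,0,0],[0,0.5,0,0],[0,0.2,0,0],[0,0,0,0],[0,0,0,0],[0,0,0,0],[0,0,0,0]]'
python3 - <<'E'
from look import *
K=cam('scene');im,d=bot.snapshot('scene');P=cloud('scene',d,K);s=bot.get_state();print(s['tool_pos'],s['joints'][5],s['wrist_force'],s['ft_torque'])
a=proj('scene',[.555,.25,.15],K).astype(int);b=cv2.resize(im[a[0]-60:a[0]+60,a[1]-80:a[1]+80],(780,585),interpolation=cv2.INTER_CUBIC);save('s2.png',b)
E
```

```text
t: 17.07
tool_pos: [0.5541, 0.2946, 0.2142]
tcp_rot: [-0.706, -0.015, 0.013, 0.707]
wrist_force: [0.8, 1.2, 0.6]
finger_gap: 0.774
t: 17.73
tool_pos: [0.5538, 0.2927, 0.1662]
tcp_rot: [-0.707, -0.013, 0.012, 0.707]
wrist_force: [0.2, 0.1, -0.3]
finger_gap: 0.772
[0.5537 0.2927 0.1662] 0.4477244266404626 [-0.6481  0.2755  0.7038] [0.0301 0.     0.0292]
```

View pics/s2.png

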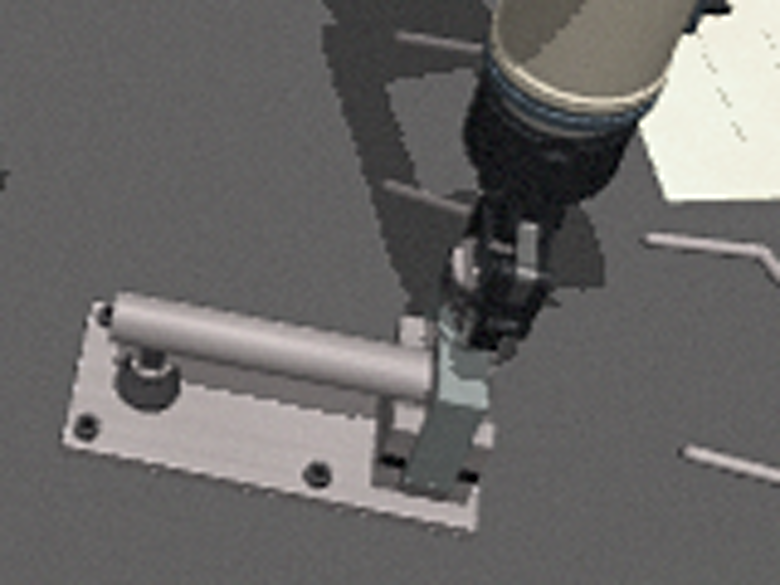

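The fingers straddle the knob (500,260) and the tube lies under the stirrup. Gripping and making the first stroke.

```bash
python3 -m creep '[[0,0,0,0],[0,0,0,0],[0,0,0,0],[0,0,0,0],[0,0,0,0],[0,0,0,0],[0,0,0,0],[0,0,0,0]]' 0
python3 -m creep '[[0,0.004,0,1],[0,0.004,0,1],[0,0.004,0,1],[0,0.004,0,1],[0,0.004,0,1],[0,0.004,0,1],[0,0.004,0,1],[0,0.004,0,1]]'
python3 -c "
from station import bot
s=bot.get_state();print(s['joints'],s['ft_torque'],s['wrist_force'],s['tool_pos'])"
```

```text
t: 18.45
tool_pos: [0.554, 0.2928, 0.1662]
tcp_rot: [-0.707, -0.013, 0.012, 0.707]
wrist_force: [1.8, -0.9, 6.0]
finger_gap: 0.499
t: 19.12
tool_pos: [0.554, 0.2931, 0.1653]
tcp_rot: [-0.65, 0.277, -0.278, 0.651]
wrist_force: [1.7, 1.2, 5.2]
finger_gap: 0.499
[4.84090571e-01 4.21086275e-01 1.69001936e+00 1.75592763e-04
 1.02821544e+00 1.29051438e+00] [ 0.21102833 -0.1319047   0.10728608] [1.65830065 1.20169369 5.17185232] [0.55404426 0.29308119 0.16533958]
```

```bash
python3 -m creep '[[0,0.004,0,1],[0,0.004,0,1],[0,0.004,0,1],[0,0.004,0,1],[0,0.004,0,1],[0,0.004,0,1],[0,0.004,0,1],[0,0.004,0,1]]'
python3 -m creep '[[0,0.004,0,1],[0,0.004,0,1],[0,0.004,0,1],[0,0.004,0,1],[0,0.004,0,1],[0,0.004,0,1],[0,0.004,0,1],[0,0,0,0]]'
python3 -m creep '[[0,0,0,0],[0,0,0,0],[0,0,0,0],[0,0,0,0],[0,0,0,-1],[0,0,0,-1],[0,0,0,-1],[0,0,0,-1]]' 62
python3 -m creep '[[0,0,0,-1],[0,0,0,-1],[0,0,0,-1],[0,0,0,-1],[0,0,0,-1],[0,0,0,-1],[0,0,0,-1],[0,0,0,-1]]'
python3 -m creep '[[0,0,0,-1],[0,0,0,-1],[0,0,0,-1],[0,0,0,-1],[0,0,0,-1],[0,0,0,-1],[0,0,0,-1],[0,0,0,-1]]'
python3 -m creep '[[0,0,0,-1],[0,0,0,-1],[0,0,0,-1],[0,0,0,-1],[0,0,0,-1],[0,0,0,-1],[0,0,0,-1],[0,0,0,-1]]'
python3 -m creep '[[0,0,0,-1],[0,0,0,-1],[0,0,0,-1],[0,0,0,-1],[0,0,0,-1],[0,0,0,-1],[0,0,0,-1],[0,0,0,-1]]'
python3 -m creep '[[0,0,0,-1],[0,0,0,-1],[0,0,0,-1],[0,0,0,-1],[0,0,0,-1],[0,0,0,-1],[0,0,0,-1],[0,0,0,-1]]'
python3 -m creep '[[0,0,0,-1],[0,0,0,-1],[0,0,0,-1],[0,0,0,-1],[0,0,0,-1],[0,0,0,-1],[0,0,0,-1],[0,0,0,-1]]'
python3 -c "
from station import bot
s=bot.get_state();print(s['joints'],s['ft_torque'],s['wrist_force'],s['tool_pos'])"
```

```text
t: 19.78
tool_pos: [0.5544, 0.2933, 0.1646]
tcp_rot: [0.48, -0.518, 0.518, -0.482]
wrist_force: [2.4, 1.8, 3.9]
finger_gap: 0.504
t: 20.45
tool_pos: [0.5547, 0.2933, 0.1639]
tcp_rot: [-0.262, 0.656, -0.656, 0.265]
wrist_force: [3.8, 2.4, 3.4]
finger_gap: 0.501
t: 21.12
tool_pos: [0.5528, 0.2924, 0.1627]
tcp_rot: [-0.398, 0.585, -0.585, 0.397]
wrist_force: [0.8, 0.8, -0.5]
finger_gap: 0.728
t: 21.78
tool_pos: [0.5529, 0.2924, 0.1627]
tcp_rot: [0.601, -0.373, 0.372, -0.601]
wrist_force: [0.8, 0.6, -0.0]
finger_gap: 0.726
t: 22.45
tool_pos: [0.5528, 0.2924, 0.1626]
tcp_rot: [0.701, -0.096, 0.095, -0.7]
wrist_force: [0.2, -0.6, 0.1]
finger_gap: 0.729
t: 23.12
tool_pos: [0.5528, 0.2924, 0.1626]
tcp_rot: [0.679, 0.197, -0.198, -0.679]
wrist_force: [0.7, 0.2, -1.1]
finger_gap: 0.727
t: 23.78
tool_pos: [0.5528, 0.2923, 0.1627]
tcp_rot: [-0.54, -0.456, 0.457, 0.54]
wrist_force: [0.8, -0.3, 0.3]
finger_gap: 0.728
t: 24.45
tool_pos: [0.5528, 0.2924, 0.1627]
tcp_rot: [-0.307, -0.636, 0.637, 0.308]
wrist_force: [-0.3, 0.8, 0.3]
finger_gap: 0.727
t: 25.12
tool_pos: [0.5528, 0.2924, 0.1626]
tcp_rot: [-0.022, -0.707, 0.707, 0.022]
wrist_force: [0.1, 0.3, 0.4]
finger_gap: 0.729
[ 4.84050878e-01  4.23685630e-01  1.69274168e+00  5.65336234e-05
  1.02625121e+00 -2.59546189e+00] [0.07199011 0.00364113 0.02615373] [0.10857123 0.34363184 0.40332378] [0.55280702 0.29236307 0.16264222]
```

```bash
python3 -m creep '[[0,0,0,-1],[0,0,0,-1],[0,0,0,-1],[0,0,0,0],[0,0,0,0],[0,0,0,0],[0,0,0,0],[0,0,0,0]]' 0
python3 -m creep '[[0,0,0,0],[0,0,0,0],[0,0,0,0],[0,0.004,0,1],[0,0.004,0,1],[0,0.004,0,1],[0,0.004,0,1],[0,0.004,0,1]]'
python3 -m creep '[[0,0.004,0,1],[0,0.004,0,1],[0,0.004,0,1],[0,0.004,0,1],[0,0.004,0,1],[0,0.004,0,1],[0,0.004,0,1],[0,0.004,0,1]]'
python3 -c "
from station import bot
s=bot.get_state();print(s['joints'],s['ft_torque'],s['wrist_force'],s['tool_pos'])"
```

```text
t: 25.78
tool_pos: [0.5537, 0.2925, 0.1633]
tcp_rot: [0.086, -0.702, 0.702, -0.086]
wrist_force: [4.0, -1.6, 6.1]
finger_gap: 0.498
t: 26.45
tool_pos: [0.5535, 0.2927, 0.1628]
tcp_rot: [0.101, 0.7, -0.7, -0.1]
wrist_force: [2.3, -1.4, 5.6]
finger_gap: 0.498
t: 27.12
tool_pos: [0.5536, 0.2933, 0.162]
tcp_rot: [0.376, 0.599, -0.598, -0.376]
wrist_force: [2.5, 1.4, 4.1]
finger_gap: 0.501
[ 4.84345756e-01  4.24685049e-01  1.69270272e+00  1.14043813e-03
  1.02266337e+00 -1.53521200e+00] [ 0.62642273 -0.2928293   0.07453114] [2.47211193 1.35484766 4.08672125] [0.55356733 0.29332968 0.16203238]
```

```bash
python3 -m creep '[[0,0.004,0,1],[0,0.004,0,1],[0,0.004,0,1],[0,0.004,0,1],[0,0.004,0,1],[0,0.004,0,1],[0,0.004,0,1],[0,0.004,0,1]]'
python3 -m creep '[[0,0.004,0,1],[0,0.004,0,1],[0,0.004,0,1],[0,0.004,0,1],[0,0.004,0,1],[0,0.004,0,1],[0,0.004,0,1],[0,0.004,0,1]]'
python3 -m creep '[[0,0.004,0,1],[0,0.004,0,1],[0,0.004,0,1],[0,0.004,0,1],[0,0.004,0,1],[0,0.004,0,1],[0,0.004,0,1],[0,0.004,0,1]]'
python3 -m creep '[[0,0.004,0,1],[0,0.004,0,1],[0,0.004,0,1],[0,0.004,0,1],[0,0.004,0,1],[0,0.004,0,1],[0,0.004,0,1],[0,0.004,0,1]]'
python3 -m creep '[[0,0.004,0,1],[0,0.004,0,1],[0,0.004,0,1],[0,0.004,0,1],[0,0.004,0,1],[0,0.004,0,1],[0,0.004,0,1],[0,0.004,0,1]]'
python3 -c "
from station import bot
s=bot.get_state();print(s['joints'],s['ft_torque'],s['wrist_force'],s['tool_pos'])"
```

```text
t: 27.78
tool_pos: [0.5542, 0.2938, 0.1613]
tcp_rot: [-0.587, -0.395, 0.393, 0.588]
wrist_force: [3.4, 2.8, 1.9]
finger_gap: 0.497
t: 28.45
tool_pos: [0.5551, 0.2936, 0.1605]
tcp_rot: [-0.696, -0.123, 0.119, 0.697]
wrist_force: [7.1, 1.4, -0.4]
finger_gap: 0.497
t: 29.12
tool_pos: [0.5553, 0.2927, 0.1597]
tcp_rot: [-0.685, 0.171, -0.174, 0.686]
wrist_force: [7.5, -2.7, 1.2]
finger_gap: 0.499
t: 29.78
tool_pos: [0.5547, 0.2921, 0.1589]
tcp_rot: [-0.556, 0.436, -0.438, 0.557]
wrist_force: [6.5, -4.6, 3.8]
finger_gap: 0.497
t: 30.45
tool_pos: [0.554, 0.2921, 0.158]
tcp_rot: [0.33, -0.625, 0.626, -0.331]
wrist_force: [4.3, -3.8, 4.4]
finger_gap: 0.5
[ 4.83541461e-01  4.29218372e-01  1.69576994e+00 -1.40824835e-03
  1.01566080e+00  2.65358384e+00] [-0.86552963 -0.51156005  0.14108482] [ 4.26586027 -3.76766498  4.38421458] [0.55396769 0.29213079 0.15799619]
```

```bash
python3 -m creep '[[0,0,0,0],[0,0,0,0],[0,0,0,0],[0,0,0,0],[0,0,0,-1],[0,0,0,-1],[0,0,0,-1],[0,0,0,-1]]' 62
python3 -m creep '[[0,0,0,-1],[0,0,0,-1],[0,0,0,-1],[0,0,0,-1],[0,0,0,-1],[0,0,0,-1],[0,0,0,-1],[0,0,0,-1]]'
python3 -m creep '[[0,0,0,-1],[0,0,0,-1],[0,0,0,-1],[0,0,0,-1],[0,0,0,-1],[0,0,0,-1],[0,0,0,-1],[0,0,0,-1]]'
python3 -m creep '[[0,0,0,-1],[0,0,0,-1],[0,0,0,-1],[0,0,0,-1],[0,0,0,-1],[0,0,0,-1],[0,0,0,-1],[0,0,0,-1]]'
python3 -m creep '[[0,0,0,-1],[0,0,0,-1],[0,0,0,-1],[0,0,0,-1],[0,0,0,-1],[0,0,0,-1],[0,0,0,-1],[0,0,0,-1]]'
python3 -m creep '[[0,0,0,-1],[0,0,0,-1],[0,0,0,-1],[0,0,0,-1],[0,0,0,-1],[0,0,0,-1],[0,0,0,-1],[0,0,0,0]]'
python3 -m creep '[[0,0,0,0],[0,0,0,0],[0,0,0,0],[0,0,0,0],[0,0,0,0],[0,0,0,0],[0,0,0,0],[0,0,0,0]]' 0
python3 -m creep '[[0,0.004,0,1],[0,0.004,0,1],[0,0.004,0,1],[0,0.004,0,1],[0,0.004,0,1],[0,0.004,0,1],[0,0.004,0,1],[0,0.004,0,1]]'
python3 -m creep '[[0,0.004,0,1],[0,0.004,0,1],[0,0.004,0,1],[0,0.004,0,1],[0,0.004,0,1],[0,0.004,0,1],[0,0.004,0,1],[0,0.004,0,1]]'
python3 -c "
from station import bot
s=bot.get_state();print(s['joints'],s['ft_torque'],s['wrist_force'],s['tool_pos'])"
```

```text
t: 31.12
tool_pos: [0.5529, 0.2926, 0.1574]
tcp_rot: [-0.457, 0.54, -0.54, 0.456]
wrist_force: [0.7, -0.1, 0.2]
finger_gap: 0.724
t: 31.78
tool_pos: [0.5529, 0.2926, 0.1574]
tcp_rot: [0.637, -0.308, 0.307, -0.637]
wrist_force: [0.4, 0.8, 0.7]
finger_gap: 0.727
t: 32.45
tool_pos: [0.5528, 0.2926, 0.1574]
tcp_rot: [0.707, -0.022, 0.022, -0.707]
wrist_force: [0.4, -0.2, 0.5]
finger_gap: 0.725
t: 33.12
tool_pos: [0.5528, 0.2926, 0.1574]
tcp_rot: [-0.654, -0.267, 0.268, 0.655]
wrist_force: [-0.7, 0.1, -0.8]
finger_gap: 0.726
t: 33.78
tool_pos: [0.5529, 0.2926, 0.1574]
tcp_rot: [-0.489, -0.51, 0.511, 0.489]
wrist_force: [-0.5, 0.1, 0.1]
finger_gap: 0.723
t: 34.45
tool_pos: [0.5529, 0.2926, 0.1575]
tcp_rot: [-0.274, -0.652, 0.652, 0.274]
wrist_force: [0.2, 0.0, -0.2]
finger_gap: 0.732
t: 35.12
tool_pos: [0.5534, 0.2925, 0.1579]
tcp_rot: [0.276, 0.651, -0.651, -0.276]
wrist_force: [0.1, -2.5, 3.9]
finger_gap: 0.495
t: 35.78
tool_pos: [0.5534, 0.2934, 0.1571]
tcp_rot: [-0.518, -0.482, 0.481, 0.518]
wrist_force: [-0.4, 2.2, 2.9]
finger_gap: 0.499
t: 36.45
tool_pos: [0.5542, 0.294, 0.1564]
tcp_rot: [-0.668, -0.23, 0.228, 0.67]
wrist_force: [2.1, 3.4, -0.6]
finger_gap: 0.495
[ 4.84673593e-01  4.31418388e-01  1.69643649e+00  1.35465583e-03
  1.01033466e+00 -1.75549535e-01] [ 0.85105401 -0.7744386   0.16627509] [ 2.12057554  3.3732892  -0.6127426 ] [0.5542258  0.29397593 0.15636128]
```

```bash
cat > st.py <<'E'
from station import bot
s=bot.get_state();print('j6',s['joints'][5],'Tz',s['ft_torque'][2],'F',s['wrist_force'],s['tool_pos'])
E
python3 -m creep '[[0,0.004,0,1],[0,0.004,0,1],[0,0.004,0,1],[0,0.004,0,1],[0,0.004,0,1],[0,0.004,0,1],[0,0.004,0,1],[0,0.004,0,1]]' >/dev/null
python3 st.py
python3 -m creep '[[0,0.004,0,1],[0,0.004,0,1],[0,0.004,0,1],[0,0.004,0,1],[0,0.004,0,1],[0,0.004,0,1],[0,0,0,0],[0,0,0,0]]' >/dev/null
python3 st.py
```

```text
j6 0.6622007408147769 Tz 0.20075120702794316 F [ 6.64370402  2.04020436 -1.01722387] [0.55515266 0.2937467  0.15575062]
j6 1.2863494883243716 Tz -0.02100828424825301 F [ 6.26709376 -0.41631437  2.21518005] [0.55555059 0.29316231 0.15545849]
```

```bash
python3 -m creep '[[0,0,0,0],[0,0,0,0],[0,0,0,0],[0,0,0,0],[0,0.004,0,1],[0,0.004,0,1],[0,0.004,0,1],[0,0.004,0,1]]'
python3 st.py
python3 -m creep '[[0,0,0,0],[0,0,0,0],[0,0,0,0],[0,0,0,0],[0,0.004,0,1],[0,0.004,0,1],[0,0.004,0,1],[0,0.004,0,1]]'
python3 st.py
```

```text
t: 38.45
tool_pos: [0.555, 0.2929, 0.1552]
tcp_rot: [-0.578, 0.405, -0.407, 0.58]
wrist_force: [6.0, 0.5, 5.5]
finger_gap: 0.497
j6 1.7074399687198574 Tz 1.5165828028764214 F [6.01153984 0.46286916 5.4897415 ] [0.5550372  0.29290195 0.15521248]
t: 39.12
tool_pos: [0.5537, 0.293, 0.1548]
tcp_rot: [0.482, -0.517, 0.518, -0.483]
wrist_force: [5.9, -2.3, 5.2]
finger_gap: 0.494
j6 2.126162557302971 Tz 1.6542891825509956 F [ 5.86507258 -2.32862306  5.1868385 ] [0.55372939 0.2930088  0.15484263]
```

```bash
python3 -m creep '[[0,0,0,0.7],[0,0,0,0.7],[0,0,0,0.7],[0,0,0,0.7],[0,0,0,0.7],[0,0,0,0.7],[0,0,0,0.7],[0,0,0,0.7]]'
python3 st.py
python3 -m creep '[[0,0,0,0],[0,0,0,0],[0,0,0,0],[0,0,0,0],[0,0,0,0],[0,-0.6,0,0],[0,-0.8,0,0],[0,-0.8,0,0]]' 66
python3 -m creep '[[0,-0.8,0,0],[0,-0.8,0,0],[0,-0.8,0,0],[0,-0.8,0,0],[0,0,0,-1],[0,0,0,-1],[0,0,0,-1],[0,0,0,-1]]'
python3 - <<'E'
from look import *
K=cam('scene');im,d=bot.snapshot('scene');P=cloud('scene',d,K)
r=bot.cut_out('knob_mid','scene')[:2]
for q in r:
    Q=P[q['region']&(d>0)];Q=Q[(abs(Q[:,0]-.554)<.035)&(abs(Q[:,1]-.293)<.035)]
    print(q['score'],len(Q),np.percentile(Q[:,2],[50,75,90,97]) if len(Q) else '')
Z=np.load('/tmp/scene.npz');P0=cloud('scene',Z['d'],K)
def top(P,d):
    m=(d>0)&(P[...,2]>.17)&(P[...,2]<.21)&(np.hypot(P[...,0]-.554,P[...,1]-.293)<.019);z=P[m][:,2];h=np.histogram(z,np.arange(.17,.21,.002));return m.sum(),np.median(z),h[0]
print('before',top(P0,Z['d']),'now',top(P,d))
a=proj('scene',[.555,.25,.15],K).astype(int);c=[x[a[0]-45:a[0]+45,a[1]-60:a[1]+60] for x in(Z['im'],im)];save('s3.png',cv2.resize(np.hstack(c),(800,300),interpolation=cv2.INTER_CUBIC))
P,d,im,K=look('w7',{})
m=(d>0)&(P[...,2]>.15)&(P[...,2]<.22)&(np.hypot(P[...,0]-.554,P[...,1]-.293)<.035);print(m.sum())
E
```

```text
t: 39.78
tool_pos: [0.5535, 0.2937, 0.1546]
tcp_rot: [-0.312, 0.634, -0.634, 0.313]
wrist_force: [1.2, 0.0, 5.7]
finger_gap: 0.498
j6 2.7111627452457414 Tz 1.6433862109454727 F [1.24292086e+00 4.27962109e-04 5.66563438e+00] [0.55348388 0.2936801  0.15460131]
t: 40.45
tool_pos: [0.5528, 0.2922, 0.2088]
tcp_rot: [-0.313, 0.634, -0.634, 0.312]
wrist_force: [0.9, 0.3, 0.3]
finger_gap: 0.768
t: 41.12
tool_pos: [0.5532, 0.2924, 0.2889]
tcp_rot: [-0.439, 0.554, -0.554, 0.439]
wrist_force: [-0.3, 0.1, 0.4]
finger_gap: 0.77
0.83 285 [0.1845 0.1861 0.1872 0.1885]
before (np.int64(138), np.float64(0.19585800376241963), array([ 0,  0,  0,  1,  1,  0,  0,  0,  1,  1,  0,  8, 62, 56,  7,  1,  0,
        0,  0])) now (np.int64(136), np.float64(0.1859674860258051), array([ 0,  0,  0,  1,  0,  0, 12, 57, 50, 16,  0,  0,  0,  0,  0,  0,  0,
        0,  0]))
t 41.2167 tcp [0.5532 0.2924 0.2888] j [0.4839 0.3072 1.5682 0.0001 1.2665 2.2885] F [ 0.1854 -0.2893  0.1691]
xyaw -103.39816228850815 down [-0.0002 -0.     -1.    ]
cam at [0.6281 0.2742 0.4323]
2783
```

View pics/s3.png

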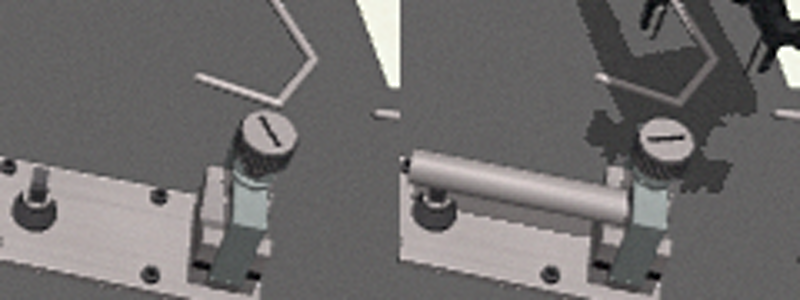

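```bash
cat > slot.py <<'E'
from look import *
def slot(n,im,K,c,z):
    g=np.linspace(-.017,.017,69);X,Y=np.meshgrid(g,g)
    uv=np.array([proj(n,[c[0]+x,c[1]+y,z],K)[::-1] for x,y in zip(X.ravel(),Y.ravel())],np.float32).reshape(69,69,2)
    G=cv2.remap(cv2.cvtColor(im,cv2.COLOR_RGB2GRAY),uv[...,0],uv[...,1],cv2.INTER_LINEAR).astype(float)
    ok=np.hypot(X,Y)<.0155
    w=np.where(ok,np.clip(np.median(G[ok])-G-25,0,None),0)
    mx,my=(w*X).sum()/w.sum(),(w*Y).sum()/w.sum();x,y=X-mx,Y-my
    return np.degrees(.5*np.arctan2(2*(w*x*y).sum(),(w*(x*x-y*y)).sum())),w.sum(),(c[0]+mx,c[1]+my)
E
python3 - <<'E'
from slot import *
K=cam('scene');Z=np.load('/tmp/scene.npz')
im,d=bot.snapshot('scene')
for i,z,l in((Z['im'],.196,'before'),(im,.186,'now')):
    for c in((.554,.293),(.556,.293),(.554,.291)): print(l,slot('scene',i,K,c,z))
Kw=cam('wrist');Z=np.load('/tmp/w7.npz');P=cloud('wrist',Z['d'],Kw)
m=(Z['d']>0)&(P[...,2]>.17)&(np.hypot(P[...,0]-.5545,P[...,1]-.293)<.018)&(P[...,2]<.21);zt=np.median(P[m][:,2]);print('wrist knob top',zt,m.sum())
Q=P[(Z['d']>0)&(P[...,2]>zt-.004)&(P[...,2]<zt+.004)&(np.hypot(P[...,0]-.5545,P[...,1]-.293)<.03)];print(cv2.minEnclosingCircle((Q[:,:2]*1000).astype(np.float32)))
print('wrist slot',slot('wrist',Z['im'],Kw,(.5545,.293),zt))
m=(Z['d']>0)&(P[...,2]>.08)&(P[...,2]<.11)&(abs(P[...,0]-.556)<.004)&(P[...,1]<.26)&(P[...,1]>.12);print('tube top',np.median(P[m][:,2]) if m.sum() else None)
E
```

```text
before (np.float64(31.403387525907423), np.float64(37994.0), (np.float64(0.5537675554034848), np.float64(0.29190951202821497)))
before (np.float64(31.519810056933576), np.float64(35738.0), (np.float64(0.554510213218423), np.float64(0.29235239800772284)))
before (np.float64(31.455555819735192), np.float64(38516.0), (np.float64(0.5535411127842975), np.float64(0.2917633191400976)))
now (np.float64(-69.75902046324592), np.float64(40424.0), (np.float64(0.5535358079358798), np.float64(0.2919561151791015)))
now (np.float64(-69.73260460833842), np.float64(41373.0), (np.float64(0.553576281632949), np.float64(0.29186887583689847)))
now (np.float64(-69.96460003111774), np.float64(41667.0), (np.float64(0.5536507907936737), np.float64(0.2916345549235606)))
wrist knob top 0.18697097753980127 1713
((554.1793823242188, 292.3421630859375), 22.6803035736084)
wrist slot (np.float64(-70.38003182277744), np.float64(40404.0), (np.float64(0.5539107761607761), np.float64(0.2923863231363231)))
tube top 0.09592375918950655
```

Knob top minus tube top is 91.1 mm, against 91 mm when tight. By the slot, the screw has turned 641° (11.2 rad). At the end it held at 1.65 N m with no further motion, either at the stop or with the grip slipping. I'll regrip and apply torque once more, then compare the slot angle to see if it moves.

```bash
python3 -m creep '[[0,0.7,0.04,-1],[0,0.7,0,-1],[0,0.7,0,-1],[0,0.7,0,-1],[0,0.7,0,-1],[0,0.7,0,-1],[0,0.7,0,-1],[0,0.53,0,-1]]' 66 >/dev/null
python3 -m creep '[[0,0,0,-1],[0,0,0,-1],[0,0,0,-1],[0,0,0,-1],[0,0,0,-1],[0,0,0,-1],[0,0,0,0],[0,0,0,0]]' >/dev/null; python3 st.py
python3 -m creep '[[0,0,0,0],[0,0,0,0],[0,0,0,0],[0,0,0,0],[0,0,0,0],[0,0,0,0],[0,0,0,0],[0,0,0,0]]' 0; python3 st.py
python3 -m creep '[[0,0,0,0.3],[0,0,0,0.3],[0,0,0,0.3],[0,0,0,0.3],[0,0,0,0.3],[0,0,0,0.3],[0,0,0,0.3],[0,0,0,0.3]]' >/dev/null; python3 st.py
python3 -m creep '[[0,0,0,0.5],[0,0,0,0.5],[0,0,0,0.5],[0,0,0,0.5],[0,0,0,0.5],[0,0,0,0.5],[0,0,0,0.5],[0,0,0,0.5]]' >/dev/null; python3 st.py
python3 -m creep '[[0,0,0,1],[0,0,0,1],[0,0,0,1],[0,0,0,1],[0,0,0,1],[0,0,0,1],[0,0,0,1],[0,0,0,1]]' >/dev/null; python3 st.py
```

```text
j6 0.8288436579336609 Tz -0.017466131992316947 F [-0.11938038 -0.06863159 -0.41638895] [0.55423941 0.2922854  0.15305991]
t: 43.32
tool_pos: [0.5544, 0.2924, 0.1534]
tcp_rot: [-0.697, 0.12, -0.12, 0.697]
wrist_force: [-0.2, -1.3, 4.8]
finger_gap: 0.5
j6 0.8239096514509834 Tz -0.05769372050345238 F [-0.2085574  -1.31105041  4.79716791] [0.55436505 0.29235155 0.15337488]
j6 1.0743917116782904 Tz 1.231737843779938 F [-0.15462749 -0.86350468  3.62485246] [0.55441538 0.29241155 0.15330714]
j6 1.4943379380976216 Tz 1.268293087641102 F [-0.23444901 -0.10621074  4.54856161] [0.5541961  0.29243939 0.15317925]
j6 2.334616298136662 Tz 1.4960411972015883 F [-1.24202059  2.4534401   0.87204753] [0.55411367 0.29277762 0.1530038 ]
```

```bash
python3 -m creep '[[0,0,0,0],[0,0,0,0],[0,0,0,0],[0,0,0,0],[0,0,0,0],[0,-0.7,0,0],[0,-0.9,0,0],[0,-0.9,0,0]]' 66 >/dev/null
python3 -m creep '[[0,-0.9,0,0],[0,-0.9,0,0],[0,-0.9,0,0],[0,0,0,0],[0,0,0,0],[0,0,0,0],[0,0,0,0],[0,0,0,0]]'
python3 - <<'E'
from slot import *
K=cam('scene');im,d=bot.snapshot('scene');print(slot('scene',im,K,(.554,.293),.186))
P,d,im,Kw=look('w8',{})
m=(d>0)&(P[...,2]>.17)&(np.hypot(P[...,0]-.5545,P[...,1]-.293)<.018)&(P[...,2]<.21);zt=np.median(P[m][:,2]);print('top',zt,slot('wrist',im,Kw,(.5545,.293),zt))
E
```

```text
t: 46.65
tool_pos: [0.5537, 0.292, 0.2818]
tcp_rot: [-0.427, 0.565, -0.564, 0.425]
wrist_force: [-0.2, 0.1, 0.2]
finger_gap: 0.773
(np.float64(-70.10296878579395), np.float64(41022.0), (np.float64(0.5534107673931062), np.float64(0.2923722027204914)))
t 46.7 tcp [0.5538 0.292  0.2819] j [ 0.4829  0.3137  1.5742 -0.0001  1.2556  2.3315] F [-0.9668  0.0003  1.0114]
xyaw -105.91568303025787 down [-0.0017 -0.0009 -1.    ]
cam at [0.6281 0.2706 0.4254]
top 0.18699431497037594 (np.float64(-70.05382369690965), np.float64(40434.0), (np.float64(0.5538782954938912), np.float64(0.2924133278923678)))
```

The slot did not move under 1.5 N m (-70.1° both before and after) and the knob height matches tight. Last I check the bystanders and the tube.

```bash
python3 - <<'E'
from look import *
K=cam('scene');im,d=bot.snapshot('scene');Z=np.load('/tmp/scene.npz')
df=cv2.absdiff(im,Z['im']).max(-1)
for k,c in dict(rod=(.616,-.187,.04),offcut=(.553,-.2,.05),tape=(.44,-.03,.03),stub=(.65,-.04,.03)).items():
    v,u=proj('scene',c,K).astype(int);w=df[v-14:v+15,u-18:u+19];print(k,'changed px',(w>40).sum(),w.size)
P=cloud('scene',d,K)
m=(d>0)&(P[...,2]>.08)&(P[...,2]<.102)&(abs(P[...,0]-.557)<.02)&(P[...,1]<.25)&(P[...,1]>.05);q=P[m];print('tube ymin',q[:,1].min(),'top',np.percentile(q[:,2],90))
for y in(.11,.15,.19,.23): print(y,np.percentile(q[abs(q[:,1]-y)<.01][:,2],90))
v,u=proj('scene',(.54,.05,.05),K).astype(int);save('f.png',cv2.resize(im[v-100:v+110,u-130:u+150],(800,600),interpolation=cv2.INTER_CUBIC))
E
```

```text
rod changed px 0 1073
offcut changed px 69 1073
tape changed px 0 1073
stub changed px 0 1073
tube ymin 0.09512378370166108 top 0.09583655551541877
0.11 0.09546471505646356
0.15 0.09585085755741533
0.19 0.0954897898331147
0.23 0.09567790019872428
```

View pics/f.png

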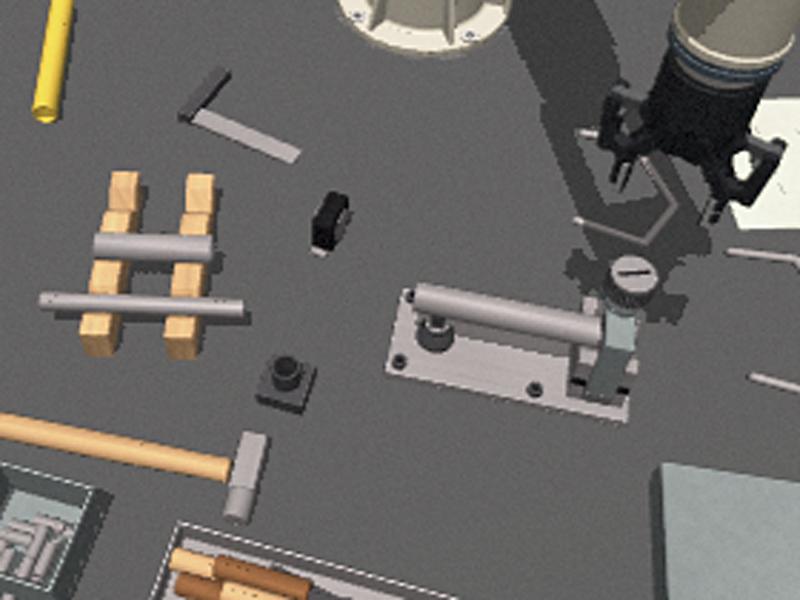

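The final view shows the tube clamped (510,310), the bystanders in place and the gripper clear. The offcut's changed pixels are the tube's empty notch and shadow beside it. Handing in.

```bash
python3 -c "
from station import bot
print(bot.finish_job())"
```

```text
the job is handed in; nothing more can be done
None
```

I took the tube from the bearers, slid it endways under the stirrup from the jack's side and set it down in the V-block and jack. I then turned the screw down in three strokes until it would turn no further, let go and handed the job in at about 47 s.

Last checks:
- **Tube:** it lies on the fixture axis to within about 0.2 mm and level. Its centre is about 4 mm towards the V-block, inside the allowed 14 mm the other way to 22 mm this way.
- **Screw:** it turned about 641° in all. On a second grip at about 1.5 N m the slot stayed at -70°, so it did not move. The knob top sits 91.1 mm above the tube top, against 91 mm when tight.
- **Not directly measured:** at the end the fingers slipped on the knob at about 1.65 N m. That the screw is at its firm stop rests on the knob height and the unmoved slot.
- **Bystanders:** rod, tape and stub show no changed pixels. The area around the offcut shows 69 of 1073 changed. I put that down to the emptied notch and shadow beside it, because the offcut looks unmoved in the picture.
- **Disagreement:** the knob's drop read 9.9 mm from the scene camera and 10.9 mm from the wrist camera, where 641° should give 10.7 mm. That is within the camera calibration.

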